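Unstack the breakfast canisters onto their trays

TASK

Four containers stand stacked on the worktop. Take the stack apart from the top, one container at a time, and stand each straight on the empty wooden tray of its own shape: hexagonal jar, round canister, square tin, then the long tin. Set them down upright and without dropping them, each flat on its tray's floor inside the rim and let go, and leave the two shakers where they stand.

Things in the scene. Friction and masses are not known exactly. Their poses are not given: they have to be found in the camera images.
- hex_jar_mid (a point): Top of the stack: six-sided amber glass jar with a flat steel lid, 36 mm across flats (41.6 mm across corners), 45 mm high, about 0.1 kg. Point: its centre, half-way up (22.5 mm above its underside). z up; two of its flats face its own +y and -y (and every 60 degrees from there).
- round_tin_mid (a point): Second from the top, under the hexagonal jar: round white canister with a flat cork lid, 54 mm diameter, 60 mm high, about 0.18 kg. Point: its centre, half-way up (30 mm). z up.
- square_tin_mid (a point): Third, under the round canister: square steel tin, 62 x 62 mm, 50 mm high, about 0.2 kg, flat sides facing its x and y. Point: its centre, half-way up (25 mm). z up.
- tea_tin_mid (a point): Bottom of the stack, standing on the worktop: long white tin, 170 mm along its x, 64 mm along its y, 45 mm high, about 0.32 kg. Point: its centre, half-way up (22.5 mm). z up. The rest of the stack stands up to 40 mm to either side of its centre along its x.
- tray_hex: Fixed wooden tray, low and open: floor top 3 mm above its underside, rim 3 mm thick and 8 mm high (5 mm above the floor). Origin: centre of its underside, on the worktop; z up. Six-sided, 56 mm across flats inside the rim (62 mm outside); two sides face its +y and -y. For the hexagonal jar, which fits inside at any yaw.
- tray_round: Fixed wooden tray, low and open: floor top 3 mm above its underside, rim 3 mm thick and 8 mm high (5 mm above the floor). Origin: centre of its underside, on the worktop; z up. Round, 74 mm inside diameter (80 mm outside). For the round canister.
- tray_square: Fixed wooden tray, low and open: floor top 3 mm above its underside, rim 3 mm thick and 8 mm high (5 mm above the floor). Origin: centre of its underside, on the worktop; z up. Square, 82 x 82 mm inside the rim (88 mm outside), sides facing its x and y. For the square tin, sides parallel.
- tray_long: Fixed wooden tray, low and open: floor top 3 mm above its underside, rim 3 mm thick and 8 mm high (5 mm above the floor). Origin: centre of its underside, on the worktop; z up. Long rectangle, 190 mm (x) by 84 mm (y) inside the rim (196 x 90 mm outside). For the long tin, long sides parallel, either way round.
- shaker_a: Bystander: loose white ceramic shaker with a steel cap, 34 mm diameter, 72 mm high. Origin: centre of its underside. Leave it standing.
- shaker_b: Bystander: loose steel shaker with a black cap, 34 mm diameter, 72 mm high. Origin: centre of its underside. Leave it standing.
Mind the look-alikes: they are no part of the job. Of the things like the part that bears tea_tin_mid, leave any that is pink or yellow; of the rest the larger one is meant.

How it is judged:
On the way, in this order (a step that is already met when the one before it is completed fails the run):
1. the hexagonal jar stands let go on the hexagonal tray (horizontal distance between hex_jar_mid and tray_hex below 0.016 m and z of hex_jar_mid in the frame of tray_hex between 0.0215 and 0.028 m and angle between hex_jar_mid's own z axis and vertical below 0.06 rad and linear speed of hex_jar below 0.03 m/s and contact force between the fingers and hex_jar below 0.05 N), for 0.2 s.
2. the round canister stands let go on the round tray (horizontal distance between round_tin_mid and tray_round below 0.016 m and z of round_tin_mid in the frame of tray_round between 0.029 and 0.0355 m and angle between round_tin_mid's own z axis and vertical below 0.06 rad and linear speed of round_tin below 0.03 m/s and contact force between the fingers and round_tin below 0.05 N), for 0.2 s.
3. the square tin stands let go on the square tray (horizontal distance between square_tin_mid and tray_square below 0.016 m and z of square_tin_mid in the frame of tray_square between 0.024 and 0.0305 m and angle between square_tin_mid's own z axis and vertical below 0.06 rad and linear speed of square_tin below 0.03 m/s and contact force between the fingers and square_tin below 0.05 N), for 0.2 s.
4. the long tin stands let go on the long tray (horizontal distance between tea_tin_mid and tray_long below 0.016 m and z of tea_tin_mid in the frame of tray_long between 0.0215 and 0.028 m and angle between tea_tin_mid's own z axis and vertical below 0.06 rad and linear speed of tea_tin below 0.03 m/s and contact force between the fingers and tea_tin below 0.05 N), for 0.2 s.
At the end, for the whole second after the job is handed in: All four containers stand let go and at rest, each upright (within 0.06 rad) and flat on the floor of the tray of its own shape (within 2.5 mm in height), its centre within 16 mm of the tray's centre (as the rim allows) (all of step 1 and all of step 2 and all of step 3 and all of step 4); the robot touches nothing.
It fails at once if a container is dropped or knocked: it moves faster than 0.6 m/s while the fingers do not hold it ((linear speed of hex_jar above 0.6 m/s and contact force between the fingers and hex_jar below 0.05 N) or (linear speed of round_tin above 0.6 m/s and contact force between the fingers and round_tin below 0.05 N) or (linear speed of square_tin above 0.6 m/s and contact force between the fingers and square_tin below 0.05 N) or (linear speed of tea_tin above 0.6 m/s and contact force between the fingers and tea_tin below 0.05 N)).
It fails at once if a shaker is shifted by more than 25 mm or tipped by more than 0.35 rad (distance of any of shaker_a, shaker_b from where it was at the start of the episode above 0.025 m or angle between any of shaker_a, shaker_b's own z axis and vertical above 0.35 rad).
It also fails if it takes over 128 s, if anything falls off the work surface, if the arm or the gripper's body presses on something with over 40 N, if the wrist force passes 120 N, or if a joint passes its speed limit or range.

ROBOT

A 7-joint arm with a two-finger parallel gripper is mounted at the origin on the work surface. World frame = base frame: x ahead of the robot, y to its left, z up, the work surface at z = 0. Lengths are in m, angles in rad, forces in N, time in s.
With the tool pointing down it reaches from about 0.425 to 0.925 m from the base axis. Payload 6.8 kg.
Tool frame: the origin (TCP) lies midway between the tips of the shut fingers; the grasp point (between the pads) lies 19 mm behind it; z points along the fingers, y is the line along which they close (so a half turn about z gives the same grasp; the last joint's range is limited). The gripper opens to 85 mm and grips with 20 to 120 N. Pads are 22 mm wide; open, the fingers measure 114 mm over their backs; the gripper's body (76 mm by 85 mm) begins 54 mm behind the grasp point. The pads swing forward as they close: fully open they stand 13 mm farther back than shut.
Start: joints at [-1.248, 0.477, 0.022, 1.555, -0.011, 1.109, -0.083], TCP at [0.282, 0.613, 0.231] pointing down, gripper open.
Joint ranges: [-2.96, 2.96], [-0.34, 2.1], [-1.41, 1.46], [0.24, 2.44], [-1.37, 4.51], [0.17, 1.92], [-2.96, 2.96]. Speed limits (rad/s): [2.39, 2.39, 3.14, 3.14, 3.14, 3.14, 3.14].

INTERFACE

Orientations are given as a unit quaternion [x, y, z, w].
In Python, from bench import state, viewer, workorder gives the robot as it stands.
- The arm moves only by the shell command python3 -m crank 'ROWS' [FORCE]. ROWS is JSON, a list of rows, each an object with "fingers": the finger opening in cm, from 0 to 8.54; "xyz": the shift along the world's x, y, z in cm, a list of three; "turn": the turn about the world's z in degrees. In form: [{"fingers": fingers, "xyz": [tx, ty, tz], "turn": turn}, ...]. A call has 1 to 12 rows; each row is the pose to reach, as a shift and turn from the pose commanded when the call began; what a row does not reach only later rows make up. A row lasts 1/8 s, in which the tool goes at most 62.5 mm and 10.7 degrees, less where a joint would pass 70% of its speed; a pose out of reach is approached as far as the arm can. A call with a gripper value outside its range is refused whole. The fingers move at their own pace and stop on an object; FORCE is the grip in N (left out, the last holds). Time passes only in rows, so rows that repeat a pose let the fingers close. It gives the time, the measured TCP pose, the force, the opening and the grip force at its end, in the units of the state.
- state(): the state, without advancing time (a new reading comes with each control period).
- viewer.capture(name): name is "scene" or "side" or "wrist"; returns a dict with "color" (400x640x3 uint8, blue, green, red), "camera_matrix" (3x3 intrinsics, pixels), "position" and "attitude" of the camera in the world; the wrist camera has in their place "T_tool_cam" (4x4, takes a point from camera to tool coordinates, whose origin is the TCP and whose axes are the flange's). Camera axes: x right, y up, looking along -z (the intrinsics and any distortion apply to the point x, -y, -z); pixel columns grow to the right and rows downward; lengths in m; the calibration is good to about 2 mm. A picture is of the moment at which its call begins: read the wrist's pose just before it. There is no depth.
- workorder.close_job(): hands the job in; it is judged then, once.
The state is a dict: "time": time; "joint_positions": joint angles; "qd": joint speeds; "joint_torque": joint torques, N m; "eef_pos": TCP position; "tcp_rot": TCP orientation; "ft_force": force on the tool from outside, world axes, zero at the start; "moment": the same for the moment, N m; "gripper_width": finger opening in m; "grasp_force": force on a finger pad.
Only numpy, scipy, OpenCV 4.12 (cv2) and the standard library are available. Lean on these libraries where they do the work, as an engineer would, in place of code of your own. Each camera call takes 0.05 s, during which the arm holds its last target. There are 200 camera calls.

## Working session

There is one attempt and no reset: what is moved stays moved. The work goes in short steps, Python scripts to look and compute and a shell command to move; the robot and the scene stay as the last step left them, time stands still between calls to the robot, and variables do not carry over. Pictures are saved under pics/ and viewed, at most 14 in all, crops included, and the job is handed in when it is done.

```bash
mkdir -p pics; ls; cat > h.py <<'E'
import numpy as np, cv2
from bench import state, viewer, workorder
from scipy.spatial.transform import Rotation as R
def cap(n):
    s=state(); c=viewer.capture(n); K=np.array(c["camera_matrix"])
    if n=="wrist":
        T=np.eye(4);T[:3,:3]=R.from_quat(s["tcp_rot"]).as_matrix();T[:3,3]=s["eef_pos"]
        M=T@np.array(c["T_tool_cam"]);p,A=M[:3,3],M[:3,:3]
    else:
        p=np.array(c["position"]);a=np.array(c["attitude"]);A=R.from_quat(a).as_matrix() if a.size==4 else a
    return c["color"],K,p,A,c
def ray(K,A,uv):
    uv=np.atleast_2d(np.array(uv,float));d=np.c_[uv,np.ones(len(uv))]@np.linalg.inv(K).T
    return (d*[1,-1,-1])@A.T
def onplane(K,p,A,uv,z):
    d=ray(K,A,uv);return p+d*((z-p[2])/d[:,2])[:,None]
def proj(K,p,A,X):
    q=(np.atleast_2d(X)-p)@A*[1,-1,-1]@K.T;return q[:,:2]/q[:,2:]
E
python3 - <<'E'
from h import *
for n in("scene","side","wrist"):
    im,K,p,A,c=cap(n);cv2.imwrite(f"pics/{n}0.png",im);print(n,K.tolist(),p.round(3),A.round(2).tolist(),[k for k in c])
print(state())
E
```

```text
pics
scene [[380.9528685009143, 0.0, 320.29823254589024], [0.0, 380.9528685009143, 202.60340021287834], [0.0, 0.0, 1.0]] [ 0.806 -0.359  0.954] [[0.76, -0.55, 0.34], [0.65, 0.64, -0.41], [0.01, 0.53, 0.85]] ['color', 'camera_matrix', 'position', 'attitude']
side [[383.6628918628013, 0.0, 319.00300382164613], [0.0, 383.6628918628013, 202.58457136824484], [0.0, 0.0, 1.0]] [ 0.095 -0.552  0.821] [[0.86, 0.34, -0.37], [-0.51, 0.6, -0.62], [0.01, 0.72, 0.69]] ['color', 'camera_matrix', 'position', 'attitude']
wrist [[279.503558232663, 0.0, 322.4701933253805], [0.0, 279.503558232663, 201.87734199784327], [0.0, 0.0, 1.0]] [0.208 0.646 0.374] [[0.42, -0.86, -0.29], [0.91, 0.4, 0.13], [-0.0, -0.32, 0.95]] ['color', 'camera_matrix', 'T_tool_cam']
{'time': 0.15, 'joint_positions': array([-1.24811116,  0.47763649,  0.02238461,  1.55616398, -0.01150303,
        1.10928736, -0.08307896]), 'qd': array([-9.27086615e-06, -9.55804153e-04,  8.10589610e-04, -2.86430234e-03,
        1.69885770e-04, -2.30145259e-04, -1.11586679e-04]), 'joint_torque': array([ 3.02373162e-03, -5.96923041e+01,  1.61038522e+00, -2.81490648e+01,
        1.26207591e-02,  6.57870696e-03, -1.83331434e-05]), 'eef_pos': array([0.2817157 , 0.61293437, 0.23055767]), 'tcp_rot': array([ 2.13728769e-01,  9.76892802e-01, -6.77037566e-04, -9.18376034e-05]), 'ft_force': array([-0.0445965 ,  0.27749878, -0.19961087]), 'moment': array([ 0.0108237 , -0.03408813,  0.03031301]), 'grasp_force': 0.0, 'gripper_width': 0.08486891227569758}
```

View pics/scene0.png

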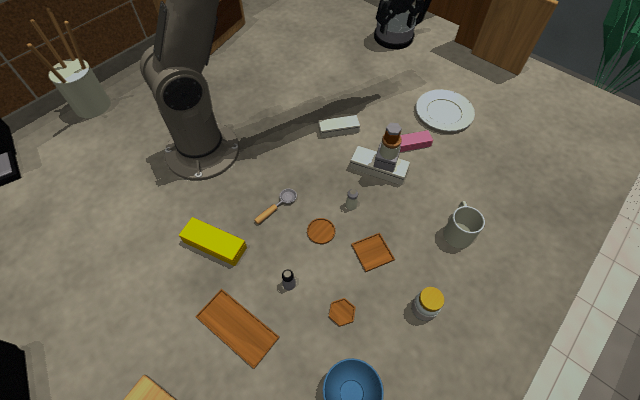

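View pics/side0.png

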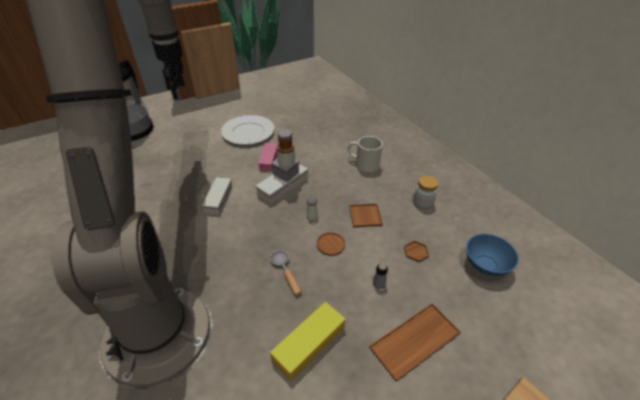

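Scene view: the stack stands at (385,155), with the white long tin at its base at (379,163). Tin look-alikes are the small white bar (339,126), the pink one (415,142) and the yellow one (212,241); the larger white one under the stack is meant. Trays: hexagonal (342,312), round (321,231), square (373,252), long (237,328). Shakers: (352,199) and (288,279). In the side view the stack is at (284,165).

```bash
python3 - <<'E'
from h import *
out=[]
seeds={"scene":dict(hex=(342,312),rnd=(321,231),sq=(373,252),lng=(237,328)),"side":dict(hex=(416,251),rnd=(331,244),sq=(366,215),lng=(415,341))}
for n in("scene","side"):
    im,K,p,A,c=cap(n);hsv=cv2.cvtColor(im,cv2.COLOR_BGR2HSV)
    x,y=seeds[n]["rnd"];print(n,"floorHSV",hsv[y,x],"bg",hsv[y+30,x])
    m=((hsv[...,0]<16)&(hsv[...,1]>115)).astype(np.uint8)
    m=cv2.morphologyEx(m,cv2.MORPH_CLOSE,np.ones((3,3)))
    cs,_=cv2.findContours(m,cv2.RETR_EXTERNAL,cv2.CHAIN_APPROX_NONE)
    for k,s in seeds[n].items():
        ct=max((q for q in cs if cv2.pointPolygonTest(q,s,False)>=0),key=cv2.contourArea)
        P=onplane(K,p,A,ct[:,0,:],0.006)[:,:2]
        (cx,cy),wh,a=cv2.minAreaRect((P*1000).astype(np.float32));print(k,round(cx),round(cy),np.round(wh),round(a,1))
    o=(385,155) if n=="scene" else (284,165)
    cr=im[o[1]-50:o[1]+50,o[0]-65:o[0]+65];out.append(cv2.resize(cr,None,fx=6,fy=6,interpolation=cv2.INTER_CUBIC)[:600,:780])
    cv2.imwrite(f"pics/crop_{n}.png",out[-1])
E
```

```text
scene floorHSV [ 14 187 134] bg [ 22  48 138]
hex 670 -111 [64. 68.] 89.6
rnd 481 27 [76. 79.] 40.9
sq 629 71 [90. 91.] 64.2
lng 498 -307 [198.  91.] 3.2
side floorHSV [ 13 153 132] bg [ 17  45 129]
hex 668 -111 [67. 59.] 50.4
rnd 479 28 [76. 75.] 59.9
sq 627 71 [88. 86.] 63.8
lng 496 -307 [195.  90.] 3.2
```

View pics/crop_scene.png

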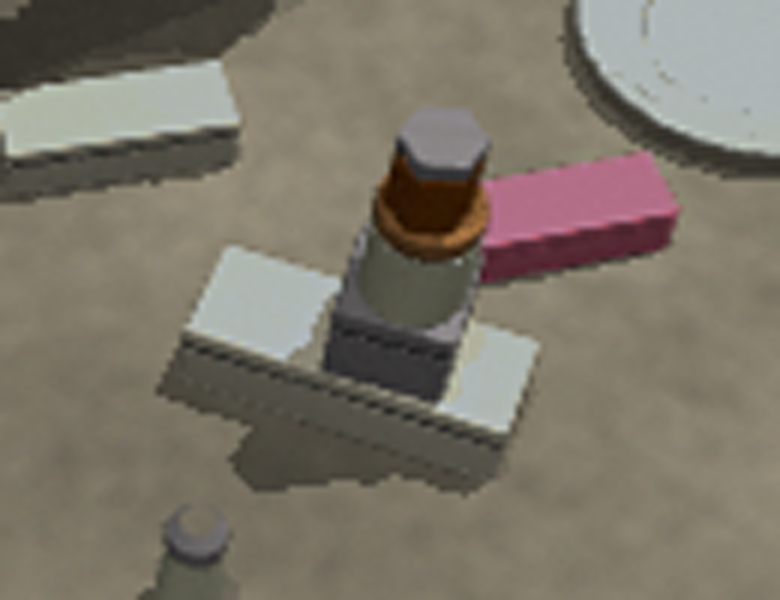

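View pics/crop_side.png

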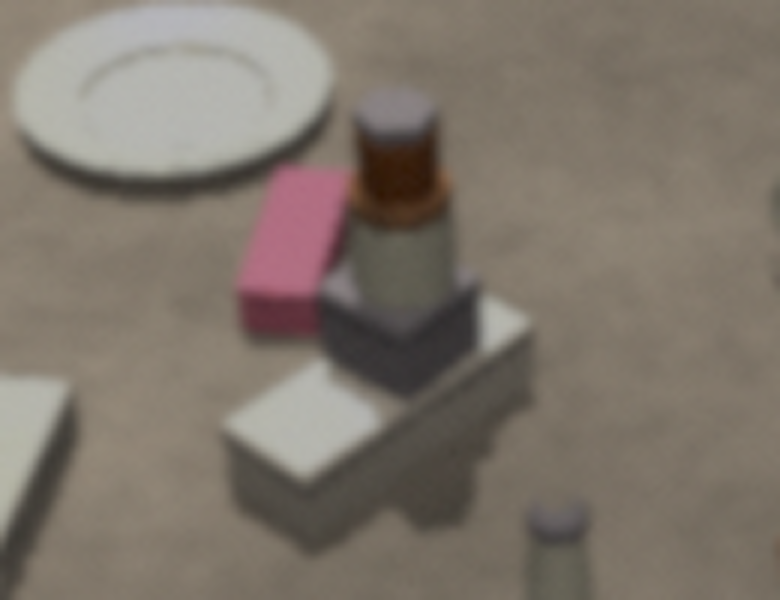

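Both crops confirm the choice: the stack is hex jar, canister, square tin and larger white tin. In the crops, the lid centre is at scene (394,129) and side (285,134). The tin's top corners in the scene crop are (230,245), (185,335), (508,435) and (540,345).

```bash
python3 - <<'E'
from h import *
L={}
for n,o in(("scene",(320,105)),("side",(219,115))):
    im,K,p,A,c=cap(n)
    f=lambda q:np.array(q)/6-.42+o
    if n=="scene":
        print("lid",onplane(K,p,A,f([(443,143)]),.2).round(3),"hexcorners",onplane(K,p,A,f([(428,108),(398,130),(412,172),(452,180),(490,150),(475,112)]),.2).round(3)[:,:2].tolist())
        T=onplane(K,p,A,f([(230,245),(185,335),(508,435),(540,345)]),.045)
        S=onplane(K,p,A,f([(333,313),(462,345)]),.095)
    else:
        print("lid",onplane(K,p,A,f([(396,113)]),.2).round(3))
        T=onplane(K,p,A,f([(330,365),(222,425),(308,477),(532,322)]),.045)
        S=onplane(K,p,A,f([(320,288),(405,332),(478,282)]),.095)
    print(n,"tin",T[:,:2].round(3).tolist(),T.mean(0).round(3),"long yaw",np.degrees(np.arctan2(*(T[2]-T[1])[1::-1])).round(1),np.degrees(np.arctan2(*(T[3]-T[2])[1::-1])).round(1))
    d=np.diff(S,axis=0);print("sq",S[:,:2].round(3).tolist(),[(np.linalg.norm(v).round(3),np.degrees(np.arctan2(v[1],v[0])).round(1)) for v in d])
    # shakers
print(R.from_quat(state()["tcp_rot"]).as_matrix().round(3).tolist())
E
```

```text
lid [[0.494 0.309 0.2  ]] hexcorners [[0.476, 0.322], [0.474, 0.302], [0.493, 0.286], [0.509, 0.293], [0.512, 0.319], [0.494, 0.334]]
scene tin [[0.387, 0.314], [0.406, 0.252], [0.565, 0.308], [0.545, 0.365]] [0.476 0.31  0.045] long yaw 19.2 108.7
sq [[0.474, 0.276], [0.532, 0.301]] [(np.float64(0.063), np.float64(23.0))]
lid [[0.49  0.311 0.2  ]]
side tin [[0.451, 0.33], [0.383, 0.314], [0.404, 0.256], [0.562, 0.308]] [0.45  0.302 0.045] long yaw -69.8 18.5
sq [[0.451, 0.332], [0.472, 0.278], [0.524, 0.296]] [(np.float64(0.058), np.float64(-68.2)), (np.float64(0.054), np.float64(19.4))]
[[-0.909, 0.418, -0.0], [0.418, 0.909, -0.0], [-0.0, -0.0, -1.0]]
```

```bash
python3 -m crank '[{"fingers":8.5,"xyz":[0,0,5],"turn":0},{"fingers":8.5,"xyz":[4,-5,8],"turn":0},{"fingers":8.5,"xyz":[8,-10,8],"turn":-5},{"fingers":8.5,"xyz":[11,-15,8],"turn":-10},{"fingers":8.5,"xyz":[15,-21,8],"turn":-10},{"fingers":8.5,"xyz":[18,-26,8],"turn":-10},{"fingers":8.5,"xyz":[21,-30.3,8],"turn":-10},{"fingers":8.5,"xyz":[21,-30.3,8],"turn":-10},{"fingers":8.5,"xyz":[21,-30.3,8],"turn":-10}]' 40
python3 - <<'E'
from h import *
im,K,p,A,c=cap("wrist");cv2.imwrite("pics/w1.png",im);print(p.round(3))
im,K,p,A,c=cap("scene")
f=lambda q:np.array(q)/6-.42+(320,105)
print("shakerA",onplane(K,p,A,[(352,199)],.036).round(3),"B",onplane(K,p,A,[(288,279)],.036).round(3),"pink",onplane(K,p,A,f([(485,240),(640,155),(680,212),(485,185)]),.03).round(3).tolist())
E
```

```text
time: 1.48
eef_pos: [0.4916, 0.3107, 0.3113]
tcp_rot: [0.298, 0.955, 0.0, -0.0]
ft_force: [0.3, 0.1, -0.1]
gripper_width: 0.0845
grasp_force: 0.0
[0.425 0.355 0.455]
shakerA [[0.493 0.151 0.036]] B [[ 0.52  -0.144  0.036]] pink [[0.48, 0.417, 0.03], [0.509, 0.522, 0.03], [0.547, 0.502, 0.03], [0.458, 0.449, 0.03]]
```

View pics/w1.png

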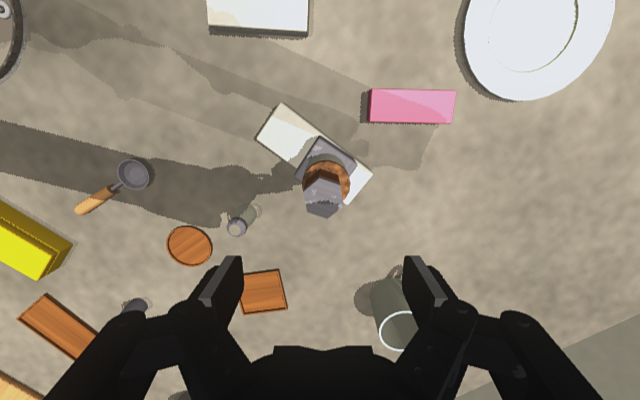

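Wrist view: lid at (322,195), tea tin corners (281,103), (255,137), (372,172); the pink bar (410,105) is clear of the stack by about 10 cm. One close crop for the exact edges.

```bash
python3 - <<'E'
import cv2
im=cv2.imread("pics/w1.png");cv2.imwrite("pics/w1c.png",cv2.resize(im[95:235,240:390],None,fx=4.25,fy=4.25,interpolation=cv2.INTER_CUBIC)) 
E
```

```text
(no output)
```

View pics/w1c.png

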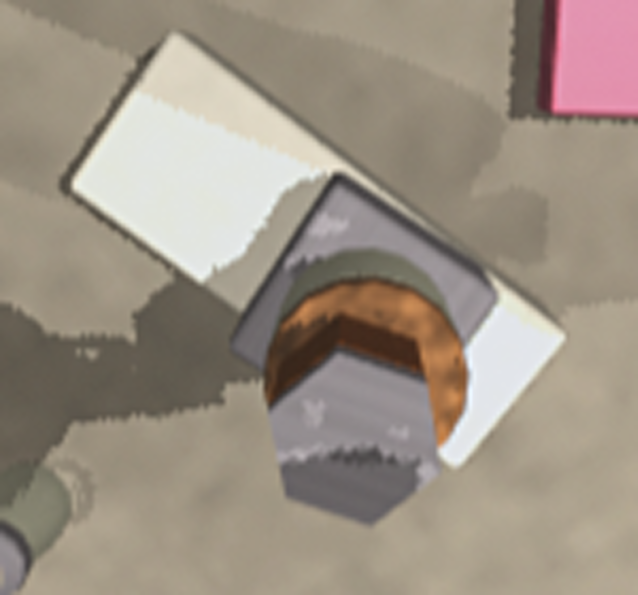

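Crop of the stack: lid corners (270,408), (347,350), (428,380), (440,468), (371,524), (286,493). Square top corners (342,176), (495,293), (232,348). Tea tin top (177,33), (70,186), (458,467), (565,337).

```bash
python3 - <<'E'
from h import *
im,K,p,A,c=cap("wrist")
f=lambda q:np.array(q)/4.25-.38+(240,95)
o=lambda q,z:onplane(K,p,A,f(q),z)[:,:2]
H=o([(270,408),(347,350),(428,380),(440,468),(371,524),(286,493)],.2);c=H.mean(0);d=H-c
print("hex",c.round(4),"r",np.linalg.norm(d,axis=1).round(4),"corner ang%60",(np.degrees(np.arctan2(d[:,1],d[:,0]))%60).round(1))
C=o([(265,385),(355,280),(410,290),(468,375)],.155);q=np.linalg.lstsq(np.c_[2*C,np.ones(4)],(C**2).sum(1),rcond=None)[0];print("cork",q[:2].round(4),np.sqrt(q[2]+q[:2]@q[:2]).round(4))
S=o([(342,176),(495,293),(232,348)],.095);print("sq c",((S[1]+S[2])/2).round(4),[ (np.linalg.norm(v).round(4),np.degrees(np.arctan2(v[1],v[0])).round(1)) for v in (S[1]-S[0],S[2]-S[0])])
T=o([(177,33),(70,186),(458,467),(565,337)],.045);print("tea",T.mean(0).round(4),[(np.linalg.norm(v).round(4),np.degrees(np.arctan2(v[1],v[0])).round(1)) for v in (T[1]-T[0],T[2]-T[1],T[3]-T[2])])
s=state();Rm=R.from_quat(s["tcp_rot"]).as_matrix();print(s["eef_pos"],"jaw",np.degrees(np.arctan2(Rm[1,1],Rm[0,1])))
E
```

```text
hex [0.4916 0.3113] r [0.0207 0.0205 0.0208 0.0202 0.021  0.0209] corner ang%60 [35.4 31.7 36.2 34.9 34.4 34.5]
cork [0.492  0.3142] 0.0265
sq c [0.489  0.3156] [(np.float64(0.0583), np.float64(18.6)), (np.float64(0.0624), np.float64(-67.8))]
tea [0.4738 0.3105] [(np.float64(0.0621), np.float64(-72.8)), (np.float64(0.1676), np.float64(18.6)), (np.float64(0.0605), np.float64(108.6))]
[0.4908006  0.31206512 0.31115197] jaw 55.48963428752033
```

```bash
python3 -m crank '[{"fingers":8.5,"xyz":[0,0.1,-4],"turn":9},{"fingers":8.5,"xyz":[0,0.1,-8],"turn":9},{"fingers":8.5,"xyz":[0,0.1,-11],"turn":9},{"fingers":8.5,"xyz":[0,0.1,-13.5],"turn":9},{"fingers":8.5,"xyz":[0,0.1,-14.4],"turn":9},{"fingers":6,"xyz":[0,0.1,-14.4],"turn":9},{"fingers":4.5,"xyz":[0,0.1,-14.4],"turn":9},{"fingers":3.8,"xyz":[0,0.1,-14.4],"turn":9},{"fingers":3.2,"xyz":[0,0.1,-14.4],"turn":9},{"fingers":3,"xyz":[0,0.1,-14.4],"turn":9},{"fingers":3,"xyz":[0,0.1,-14.4],"turn":9},{"fingers":3,"xyz":[0,0.1,-14.4],"turn":9}]' 40
```

```text
time: 3.12
eef_pos: [0.4925, 0.3118, 0.1684]
tcp_rot: [0.222, 0.975, 0.001, 0.001]
ft_force: [-0.2, -0.5, 6.5]
gripper_width: 0.0355
grasp_force: 40.6
```

```bash
python3 -m crank '[{"fingers":3,"xyz":[0,0,1.5],"turn":0},{"fingers":3,"xyz":[0,0,4],"turn":0},{"fingers":3,"xyz":[0.5,-1,8],"turn":0},{"fingers":3,"xyz":[2.5,-6,8],"turn":0},{"fingers":3,"xyz":[5,-12,8],"turn":0},{"fingers":3,"xyz":[7.5,-17.5,8],"turn":0},{"fingers":3,"xyz":[10,-23,8],"turn":0},{"fingers":3,"xyz":[12.5,-29,8],"turn":0},{"fingers":3,"xyz":[15,-35,6],"turn":0},{"fingers":3,"xyz":[17,-40,3],"turn":0},{"fingers":3,"xyz":[17.7,-42.2,0],"turn":0},{"fingers":3,"xyz":[17.7,-42.2,-5],"turn":0}]'
python3 - <<'E'
from h import *
im,K,p,A,c=cap("scene");im2=cap("side")[0];s=state();print(s["eef_pos"],s["gripper_width"])
cv2.imwrite("pics/p1.png",np.hstack([cv2.resize(im[170:380,220:430],(400,400)),cv2.resize(im2[160:310,330:480],(400,400))]))
E
```

```text
time: 4.62
eef_pos: [0.6703, -0.1154, 0.1182]
tcp_rot: [0.225, 0.974, -0.001, 0.002]
ft_force: [-0.1, 1.0, -1.3]
gripper_width: 0.0353
grasp_force: 40.2
[ 0.66463971 -0.11038942  0.11198964] 0.035526114056674045
```

View pics/p1.png

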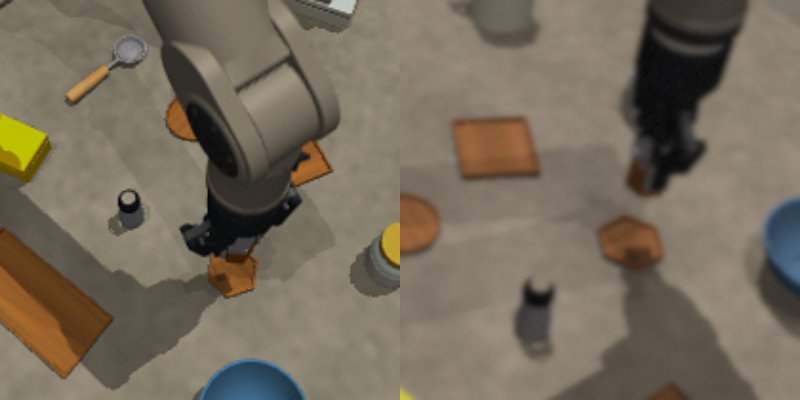

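The jar is in the fingers (35 mm opening) above the hexagonal tray, with both side and scene views clear. Next I descend.

```bash
python3 -m crank '[{"fingers":3,"xyz":[0,0,-4],"turn":0},{"fingers":3,"xyz":[0,0,-7.5],"turn":0},{"fingers":3,"xyz":[0,0,-8.8],"turn":0},{"fingers":3,"xyz":[0,0,-8.8],"turn":0},{"fingers":3,"xyz":[0,0,-8.8],"turn":0}]'; python3 -c "
from h import *
s=state();print(s['eef_pos'],s['ft_force'])"
```

```text
time: 5.35
eef_pos: [0.6703, -0.1107, 0.0315]
tcp_rot: [0.222, 0.975, 0.0, 0.001]
ft_force: [0.3, 0.4, -0.4]
gripper_width: 0.0353
grasp_force: 40.5
[ 0.67033003 -0.11073142  0.03147657] [ 0.31889403  0.35804302 -0.36819637]
```

```bash
python3 -m crank '[{"fingers":3,"xyz":[-0.1,0,-0.8],"turn":0},{"fingers":3,"xyz":[-0.1,0,-1.2],"turn":0},{"fingers":3,"xyz":[-0.1,0,-1.4],"turn":0},{"fingers":3,"xyz":[-0.1,0,-1.5],"turn":0},{"fingers":3,"xyz":[-0.1,0,-1.5],"turn":0}]'
```

```text
time: 5.98
eef_pos: [0.6677, -0.1106, 0.0164]
tcp_rot: [0.222, 0.975, 0.0, -0.0]
ft_force: [-7.1, 1.2, 17.4]
gripper_width: 0.0354
grasp_force: 42.7
```

```bash
python3 -m crank '[{"fingers":3,"xyz":[0,0,0.1],"turn":0},{"fingers":4.2,"xyz":[0,0,0.1],"turn":0},{"fingers":5.5,"xyz":[0,0,0.1],"turn":0},{"fingers":6.5,"xyz":[0,0,0.1],"turn":0},{"fingers":6.5,"xyz":[0,0,0.1],"turn":0},{"fingers":6.5,"xyz":[0,0,2],"turn":0},{"fingers":8.5,"xyz":[0,0,6],"turn":0},{"fingers":8.5,"xyz":[-1,0,12],"turn":0},{"fingers":8.5,"xyz":[-3,5,17],"turn":0},{"fingers":8.5,"xyz":[-5,11,18],"turn":0},{"fingers":8.5,"xyz":[-5,11,18],"turn":0}]'
python3 - <<'E'
from h import *
im,K,p,A,c=cap("wrist");im2=cap("side")[0]
cv2.imwrite("pics/p2.png",np.hstack([im[:,:],cv2.resize(im2[170:330,380:480],(160,400))]))
s=state();print(s["eef_pos"],s["ft_force"])
hx=proj(K,p,A,[[.669,-.111,.048]]);print(hx)
E
```

```text
time: 7.35
eef_pos: [0.6178, 0.005, 0.1971]
tcp_rot: [0.219, 0.976, 0.002, 0.001]
ft_force: [0.7, -0.1, -0.3]
gripper_width: 0.0848
grasp_force: 0.0
[0.61797735 0.00122422 0.19583535] [-0.6849331  -0.19669544  0.23967688]
[[253.57487121 263.75262176]]
```

View pics/p2.png

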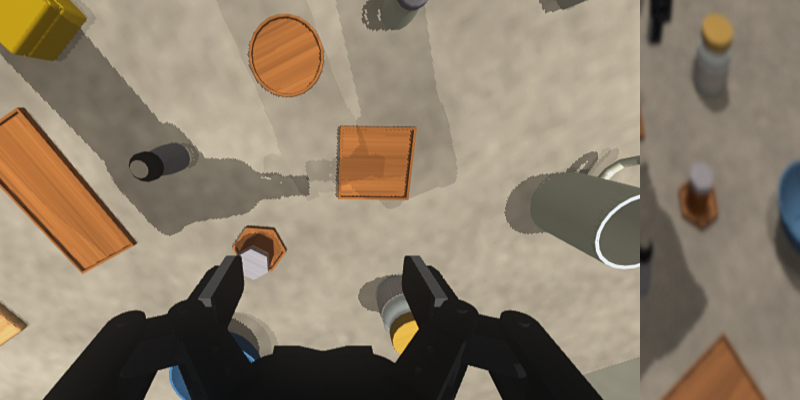

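The jar stands upright inside its tray: lid at (255,262), expected (254,264). Next, the canister.

```bash
python3 -m crank '[{"fingers":8.5,"xyz":[-2,5,3],"turn":0},{"fingers":8.5,"xyz":[-4,11,4],"turn":0},{"fingers":8.5,"xyz":[-6.5,16.5,4],"turn":0},{"fingers":8.5,"xyz":[-9,22,4],"turn":0},{"fingers":8.5,"xyz":[-11.5,28,4],"turn":0},{"fingers":8.5,"xyz":[-12.6,31.5,4],"turn":0},{"fingers":8.5,"xyz":[-12.6,31.5,4],"turn":0},{"fingers":8.5,"xyz":[-12.6,31.5,4],"turn":0}]'
python3 - <<'E'
from h import *
im,K,p,A,c=cap("wrist");s=state();print(s["eef_pos"])
hsv=cv2.cvtColor(im,cv2.COLOR_BGR2HSV);x,y=proj(K,p,A,[[.492,.3142,.155]])[0];print(x,y,hsv[int(y),int(x)])
m=((hsv[...,0]<19)&(hsv[...,1]>110)).astype(np.uint8);m[:int(y)-70]=0;m[int(y)+70:]=0;m[:,:int(x)-70]=0;m[:,int(x)+70:]=0
ct=max(cv2.findContours(m,0,1)[0],key=cv2.contourArea)
P=onplane(K,p,A,ct[:,0],.155)[:,:2];(c,r)=cv2.minEnclosingCircle((P*1000).astype(np.float32));print(c,r,cv2.contourArea(ct),np.linalg.norm(P*1000-c,axis=1).min())
cv2.imwrite("pics/w2.png",im)
E
```

```text
time: 8.45
eef_pos: [0.4933, 0.312, 0.2341]
tcp_rot: [0.224, 0.975, -0.001, 0.0]
ft_force: [0.6, -0.6, 0.6]
gripper_width: 0.0849
grasp_force: 0.0
[0.49338482 0.31165072 0.23416773]
325.94675724993806 205.84032747423205 [ 13 138 102]
(492.6650695800781, 312.8938903808594) 27.12027931213379 2849.5 25.139487435438145
```

```bash
python3 -m crank '[{"fingers":8.5,"xyz":[0,0.1,-4],"turn":0},{"fingers":8.5,"xyz":[0,0.1,-8],"turn":0},{"fingers":8.5,"xyz":[0,0.1,-11],"turn":0},{"fingers":8.5,"xyz":[0,0.1,-12.2],"turn":0},{"fingers":8,"xyz":[0,0.1,-12.2],"turn":0},{"fingers":7,"xyz":[0,0.1,-12.2],"turn":0},{"fingers":6,"xyz":[0,0.1,-12.2],"turn":0},{"fingers":5.3,"xyz":[0,0.1,-12.2],"turn":0},{"fingers":4.8,"xyz":[0,0.1,-12.2],"turn":0},{"fingers":4.8,"xyz":[0,0.1,-12.2],"turn":0},{"fingers":4.8,"xyz":[0,0.1,-12.2],"turn":0}]' 40
```

```text
time: 9.88
eef_pos: [0.4924, 0.3156, 0.1135]
tcp_rot: [0.222, 0.975, 0.001, 0.0]
ft_force: [-1.2, -1.4, 7.7]
gripper_width: 0.0533
grasp_force: 40.7
```

```bash
python3 -m crank '[{"fingers":4.8,"xyz":[0,0,1.5],"turn":0},{"fingers":4.8,"xyz":[0,0,4],"turn":0},{"fingers":4.8,"xyz":[0,-1,8],"turn":0},{"fingers":4.8,"xyz":[-0.3,-6,8],"turn":0},{"fingers":4.8,"xyz":[-0.5,-11.5,8],"turn":0},{"fingers":4.8,"xyz":[-0.7,-17,8],"turn":0},{"fingers":4.8,"xyz":[-0.9,-22.5,8],"turn":0},{"fingers":4.8,"xyz":[-1.2,-27,8],"turn":0},{"fingers":4.8,"xyz":[-1.2,-28.8,4],"turn":0},{"fingers":4.8,"xyz":[-1.2,-28.8,-1],"turn":0},{"fingers":4.8,"xyz":[-1.2,-28.8,-5],"turn":0},{"fingers":4.8,"xyz":[-1.2,-28.8,-7.5],"turn":0}]'
python3 -m crank '[{"fingers":4.8,"xyz":[0,0,0],"turn":0},{"fingers":4.8,"xyz":[0,0,0],"turn":0}]'
```

```text
time: 11.38
eef_pos: [0.4792, 0.0274, 0.0361]
tcp_rot: [0.222, 0.975, -0.0, -0.001]
ft_force: [0.3, 0.0, -2.3]
gripper_width: 0.0535
grasp_force: 42.9
time: 11.62
eef_pos: [0.4808, 0.0275, 0.0385]
tcp_rot: [0.222, 0.975, 0.0, 0.001]
ft_force: [0.7, -0.1, -1.9]
gripper_width: 0.0533
grasp_force: 43.0
```

```bash
python3 -m crank '[{"fingers":4.8,"xyz":[0,0,-0.8],"turn":0},{"fingers":4.8,"xyz":[0,0,-1.2],"turn":0},{"fingers":4.8,"xyz":[0,0,-1.5],"turn":0},{"fingers":4.8,"xyz":[0,0,-1.6],"turn":0},{"fingers":4.8,"xyz":[0,0,-1.6],"turn":0}]'
```

```text
time: 12.25
eef_pos: [0.4797, 0.0274, 0.0215]
tcp_rot: [0.222, 0.975, 0.0, -0.0]
ft_force: [-1.9, -1.1, 2.8]
gripper_width: 0.0533
grasp_force: 43.5
```

```bash
python3 -m crank '[{"fingers":5.8,"xyz":[0,0,0],"turn":0},{"fingers":7,"xyz":[0,0,0],"turn":0},{"fingers":8.5,"xyz":[0,0,0],"turn":0},{"fingers":8.5,"xyz":[0,0,0.5],"turn":0},{"fingers":8.5,"xyz":[0,0,4],"turn":0},{"fingers":8.5,"xyz":[0,0,9],"turn":0},{"fingers":8.5,"xyz":[0,0,15],"turn":0},{"fingers":8.5,"xyz":[0.2,5,18],"turn":10},{"fingers":8.5,"xyz":[0.4,11,18],"turn":20},{"fingers":8.5,"xyz":[0.6,17,18],"turn":30},{"fingers":8.5,"xyz":[0.8,23,18],"turn":40},{"fingers":8.5,"xyz":[1,28.5,16],"turn":44}]'
python3 -m crank '[{"fingers":8.5,"xyz":[0,0,0],"turn":0},{"fingers":8.5,"xyz":[0,0,0],"turn":0}]'
python3 - <<'E'
from h import *
im,K,p,A,c=cap("wrist");s=state();Rm=R.from_quat(s["tcp_rot"]).as_matrix();print(s["eef_pos"],"jaw",np.degrees(np.arctan2(Rm[1,1],Rm[0,1])))
im2,K2,p2,A2,_=cap("scene")
print(proj(K,p,A,[[.4915,.3145,.095]]),proj(K2,p2,A2,[[.48,.0275,.063]]))
cv2.imwrite("pics/w3.png",np.hstack([cv2.resize(im[60:300,180:420],(500,500)),cv2.resize(im2[170:330,260:356],(300,500))]))
E
```

```text
time: 13.75
eef_pos: [0.4908, 0.3152, 0.183]
tcp_rot: [-0.161, 0.987, 0.001, 0.002]
ft_force: [1.0, -0.6, -0.5]
gripper_width: 0.0851
grasp_force: 0.0
time: 14.0
eef_pos: [0.4899, 0.3115, 0.1812]
tcp_rot: [-0.159, 0.987, -0.001, -0.0]
ft_force: [0.4, 0.0, 0.3]
gripper_width: 0.0849
grasp_force: 0.0
[0.49025024 0.31083543 0.18153335] jaw 108.20005598186667
[[327.46441874 209.77294123]] [[320.50996665 220.13030448]]
```

View pics/w3.png

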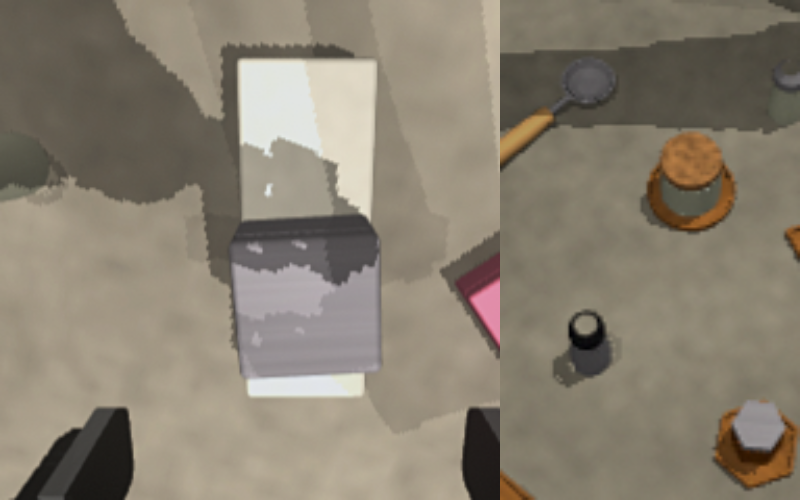

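Both jar and canister stand in their trays; the cork is at scene (321,221), expected (320.5,220). Square tin top corners in the crop: (234,237), (379,232), (381,369), (246,376). Tea tin: (238,60), (376,60), (364,396), (248,396).

```bash
python3 - <<'E'
from h import *
im,K,p,A,c=cap("wrist")
f=lambda q:np.array(q)*.48-.26+(180,60)
for n,q,z in(("sq",[(234,237),(379,232),(381,369),(246,376)],.095),("tea",[(238,60),(376,60),(364,396),(248,396)],.045)):
    S=onplane(K,p,A,f(q),z)[:,:2];d=np.roll(S,-1,0)-S
    print(n,S.mean(0).round(4),np.linalg.norm(d,axis=1).round(4),(np.degrees(np.arctan2(d[:,1],d[:,0]))%90).round(1))
print(state()["eef_pos"])
E
```

```text
sq [0.4894 0.3138] [0.0585 0.0608 0.059  0.0621] [20.2 21.5 21.5 21. ]
tea [0.4754 0.3082] [0.0617 0.1681 0.0625 0.1682] [18.2 18.4 18.2 18.2]
[0.49050886 0.31065883 0.18183395]
```

```bash
python3 -m crank '[{"fingers":8.5,"xyz":[-0.1,0.3,-3],"turn":2.8},{"fingers":8.5,"xyz":[-0.1,0.3,-6],"turn":2.8},{"fingers":8.5,"xyz":[-0.1,0.3,-9],"turn":2.8},{"fingers":8.5,"xyz":[-0.1,0.3,-12],"turn":2.8},{"fingers":8.5,"xyz":[-0.1,0.3,-12.9],"turn":2.8},{"fingers":8,"xyz":[-0.1,0.3,-12.9],"turn":2.8},{"fingers":7.2,"xyz":[-0.1,0.3,-12.9],"turn":2.8},{"fingers":6.4,"xyz":[-0.1,0.3,-12.9],"turn":2.8},{"fingers":5.8,"xyz":[-0.1,0.3,-12.9],"turn":2.8},{"fingers":5.6,"xyz":[-0.1,0.3,-12.9],"turn":2.8},{"fingers":5.6,"xyz":[-0.1,0.3,-12.9],"turn":2.8}]' 40
```

```text
time: 15.52
eef_pos: [0.4896, 0.3159, 0.0535]
tcp_rot: [-0.183, 0.983, 0.0, 0.001]
ft_force: [-1.2, -0.2, 6.1]
gripper_width: 0.0615
grasp_force: 44.9
```

```bash
python3 -m crank '[{"fingers":5.6,"xyz":[0,0,1.5],"turn":0},{"fingers":5.6,"xyz":[0,0,4],"turn":0},{"fingers":5.6,"xyz":[0,0,9],"turn":0},{"fingers":5.6,"xyz":[2,-3.5,12],"turn":-8},{"fingers":5.6,"xyz":[4.5,-8,12],"turn":-16},{"fingers":5.6,"xyz":[7,-12.5,12],"turn":-25},{"fingers":5.6,"xyz":[9.5,-17,12],"turn":-34},{"fingers":5.6,"xyz":[12,-21,12],"turn":-42},{"fingers":5.6,"xyz":[13.8,-24.3,10],"turn":-47},{"fingers":5.6,"xyz":[13.8,-24.3,6],"turn":-47},{"fingers":5.6,"xyz":[13.8,-24.3,2],"turn":-47},{"fingers":5.6,"xyz":[13.8,-24.3,-1.5],"turn":-47}]'
python3 -m crank '[{"fingers":5.6,"xyz":[0,0,-0.5],"turn":0},{"fingers":5.6,"xyz":[0,0,-0.5],"turn":0},{"fingers":5.6,"xyz":[0,0,-0.5],"turn":0}]'
python3 -c "
from h import *
s=state();Rm=R.from_quat(s['tcp_rot']).as_matrix();print(s['eef_pos'],'jaw',np.degrees(np.arctan2(Rm[1,1],Rm[0,1])))"
```

```text
time: 17.02
eef_pos: [0.6264, 0.0725, 0.0364]
tcp_rot: [0.224, 0.975, 0.0, -0.0]
ft_force: [-0.6, -0.1, -2.2]
gripper_width: 0.0613
grasp_force: 44.7
time: 17.4
eef_pos: [0.6282, 0.0725, 0.0342]
tcp_rot: [0.224, 0.975, 0.001, 0.001]
ft_force: [0.5, 0.1, -2.3]
gripper_width: 0.0619
grasp_force: 44.7
[0.628213   0.07254497 0.03422371] jaw 64.11258490915127
```

```bash
python3 -m crank '[{"fingers":5.6,"xyz":[0,-0.1,-1],"turn":0},{"fingers":5.6,"xyz":[0,-0.1,-1.7],"turn":0},{"fingers":5.6,"xyz":[0,-0.1,-2.0],"turn":0},{"fingers":5.6,"xyz":[0,-0.1,-2.2],"turn":0},{"fingers":5.6,"xyz":[0,-0.1,-2.2],"turn":0}]'
```

```text
time: 18.02
eef_pos: [0.6263, 0.0713, 0.0116]
tcp_rot: [0.224, 0.975, 0.0, -0.001]
ft_force: [-7.3, -0.1, 12.4]
gripper_width: 0.0615
grasp_force: 46.4
```

```bash
python3 -m crank '[{"fingers":6.8,"xyz":[0,0,0.1],"turn":0},{"fingers":8.2,"xyz":[0,0,0.1],"turn":0},{"fingers":8.5,"xyz":[0,0,0.1],"turn":0},{"fingers":8.5,"xyz":[0,0,1],"turn":0},{"fingers":8.5,"xyz":[0,0,5],"turn":0},{"fingers":8.5,"xyz":[0,0,11],"turn":0},{"fingers":8.5,"xyz":[-2,3.5,16],"turn":8},{"fingers":8.5,"xyz":[-5,8,17],"turn":17},{"fingers":8.5,"xyz":[-8,12.5,17],"turn":26},{"fingers":8.5,"xyz":[-11,17,17],"turn":35},{"fingers":8.5,"xyz":[-14,21.5,17],"turn":42},{"fingers":8.5,"xyz":[-15.3,23.8,15],"turn":44}]'
python3 -m crank '[{"fingers":8.5,"xyz":[0,0,0],"turn":0},{"fingers":8.5,"xyz":[0,0,0],"turn":0}]'
python3 - <<'E'
from h import *
im,K,p,A,c=cap("wrist");s=state();Rm=R.from_quat(s["tcp_rot"]).as_matrix();print(s["eef_pos"],"jaw",np.degrees(np.arctan2(Rm[1,1],Rm[0,1])))
im2,K2,p2,A2,_=cap("scene")
print(proj(K2,p2,A2,[[.628,.071,.053]]))
cv2.imwrite("pics/w4.png",np.hstack([cv2.resize(im[0:300,170:470],(500,500)),cv2.resize(im2[190:350,310:406],(300,500))]))
E
```

```text
time: 19.52
eef_pos: [0.4728, 0.3131, 0.1621]
tcp_rot: [-0.16, 0.987, 0.002, 0.002]
ft_force: [0.1, 0.1, 0.2]
gripper_width: 0.0852
grasp_force: 0.0
time: 19.77
eef_pos: [0.4749, 0.3082, 0.1609]
tcp_rot: [-0.156, 0.988, -0.0, 0.0]
ft_force: [0.4, -1.1, 0.1]
gripper_width: 0.0849
grasp_force: 0.0
[0.47524361 0.30790362 0.16104413] jaw 107.9525260704402
[[374.07941584 243.30166222]]
```

View pics/w4.png

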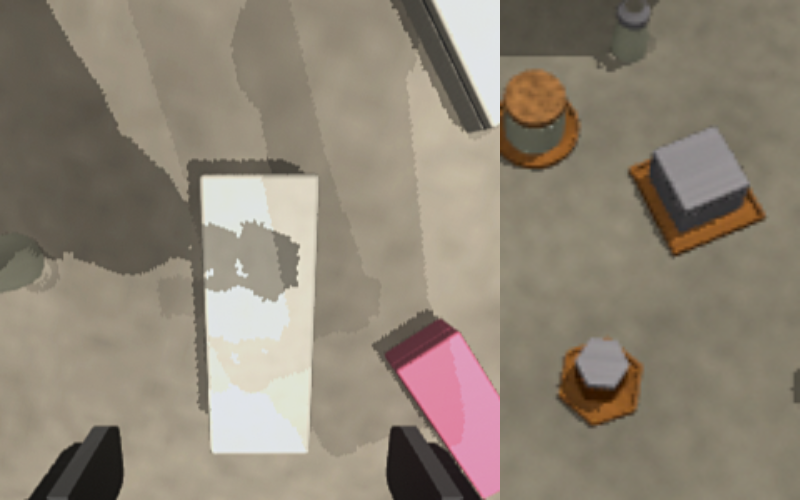

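The square tin sits parallel in its tray: top at (374,244), expected (374,243). Tea tin top corners in the crop are (200,176), (318,176), (309,453), (212,453).

```bash
python3 - <<'E'
from h import *
im,K,p,A,c=cap("wrist")
S=onplane(K,p,A,np.array([(200,176),(318,176),(309,453),(212,453)])*.6-.2+(170,0),.045)[:,:2];d=np.roll(S,-1,0)-S
print(S.mean(0).round(4),np.linalg.norm(d,axis=1).round(4),(np.degrees(np.arctan2(d[:,1],d[:,0]))%90).round(1))
print(state()["eef_pos"])
print("pink",onplane(K,p,A,np.array([(375,345),(398,370),(437,480)])*.6+(170,0),.0).round(3).tolist())
E
```

```text
[0.475 0.309] [0.0622 0.168  0.0623 0.1681] [17.9 18.5 18.  18.4]
[0.47519231 0.30803932 0.16099732]
pink [[0.476, 0.394, 0.0], [0.488, 0.417, 0.0], [0.563, 0.482, 0.0]]
```

```bash
python3 -m crank '[{"fingers":8.5,"xyz":[0,0.1,-5],"turn":0},{"fingers":8.5,"xyz":[0,0.1,-9],"turn":0},{"fingers":8.5,"xyz":[0,0.1,-12],"turn":0},{"fingers":8.5,"xyz":[0,0.1,-14.5],"turn":0},{"fingers":8.5,"xyz":[0,0.1,-15.4],"turn":0},{"fingers":8,"xyz":[0,0.1,-15.4],"turn":0},{"fingers":7.2,"xyz":[0,0.1,-15.4],"turn":0},{"fingers":6.6,"xyz":[0,0.1,-15.4],"turn":0},{"fingers":6,"xyz":[0,0.1,-15.4],"turn":0},{"fingers":5.8,"xyz":[0,0.1,-15.4],"turn":0},{"fingers":5.8,"xyz":[0,0.1,-15.4],"turn":0}]' 60
```

```text
time: 21.3
eef_pos: [0.4745, 0.3108, 0.0075]
tcp_rot: [-0.157, 0.988, 0.0, 0.001]
ft_force: [-0.9, 0.1, 5.7]
gripper_width: 0.0631
grasp_force: 67.3
```

```bash
python3 -m crank '[{"fingers":5.8,"xyz":[0,0,1.5],"turn":0},{"fingers":5.8,"xyz":[0,0,4],"turn":0},{"fingers":5.8,"xyz":[0,0,8],"turn":0},{"fingers":5.8,"xyz":[0,-2,13],"turn":0},{"fingers":5.8,"xyz":[0.3,-7,14],"turn":-2},{"fingers":5.8,"xyz":[0.6,-12.5,14],"turn":-4},{"fingers":5.8,"xyz":[0.9,-18,14],"turn":-6},{"fingers":5.8,"xyz":[1.2,-23.5,14],"turn":-8},{"fingers":5.8,"xyz":[1.5,-29,14],"turn":-10},{"fingers":5.8,"xyz":[1.7,-34.5,14],"turn":-12},{"fingers":5.8,"xyz":[1.9,-40,14],"turn":-14},{"fingers":5.8,"xyz":[2.1,-45.5,14],"turn":-15}]'
python3 -m crank '[{"fingers":5.8,"xyz":[0.1,-5.5,0],"turn":0},{"fingers":5.8,"xyz":[0.1,-11,0],"turn":0},{"fingers":5.8,"xyz":[0.1,-15,0],"turn":0},{"fingers":5.8,"xyz":[0.1,-16.1,-4],"turn":0},{"fingers":5.8,"xyz":[0.1,-16.1,-8],"turn":0},{"fingers":5.8,"xyz":[0.1,-16.1,-11],"turn":0},{"fingers":5.8,"xyz":[0.1,-16.1,-11],"turn":0},{"fingers":5.8,"xyz":[0.1,-16.1,-11],"turn":0},{"fingers":5.8,"xyz":[0.1,-16.1,-11],"turn":0}]'
python3 - <<'E'
from h import *
s=state();Rm=R.from_quat(s["tcp_rot"]).as_matrix();print(s["eef_pos"],"jaw",np.degrees(np.arctan2(Rm[1,1],Rm[0,1])))
a=cap("scene")[0];b=cap("side")[0]
cv2.imwrite("pics/p4.png",np.hstack([cv2.resize(a[190:390,150:350],(400,400)),cv2.resize(b[200:400,330:530],(400,400))]))
E
```

```text
time: 22.8
eef_pos: [0.4943, -0.1461, 0.1469]
tcp_rot: [-0.027, 1.0, 0.0, 0.0]
ft_force: [0.9, 0.1, -4.0]
gripper_width: 0.0632
grasp_force: 67.6
time: 23.92
eef_pos: [0.497, -0.3062, 0.0381]
tcp_rot: [-0.027, 1.0, -0.001, 0.001]
ft_force: [0.8, 0.0, -4.0]
gripper_width: 0.0631
grasp_force: 68.2
[ 0.4969906  -0.3061586   0.03808152] jaw 93.12161946406088
```

View pics/p4.png

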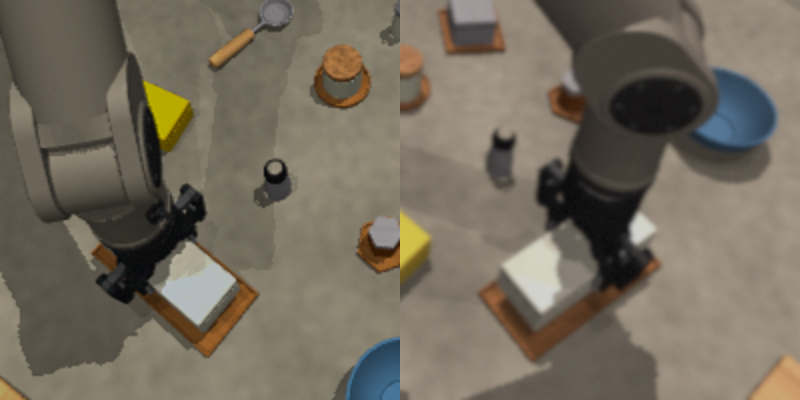

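The tin hovers parallel over the long tray, left crop (200,290) and right crop (580,265). I descend 27 mm.

```bash
python3 -m crank '[{"fingers":5.8,"xyz":[0,0,-1.2],"turn":0},{"fingers":5.8,"xyz":[0,0,-2.1],"turn":0},{"fingers":5.8,"xyz":[0,0,-2.5],"turn":0},{"fingers":5.8,"xyz":[0,0,-2.7],"turn":0},{"fingers":5.8,"xyz":[0,0,-2.7],"turn":0}]'
```

```text
time: 24.65
eef_pos: [0.4952, -0.3052, 0.0106]
tcp_rot: [-0.027, 1.0, 0.001, -0.001]
ft_force: [-7.5, 6.5, 16.3]
gripper_width: 0.063
grasp_force: 70.6
```

```bash
python3 -m crank '[{"fingers":6.8,"xyz":[0,0,0.1],"turn":0},{"fingers":7.8,"xyz":[0,0,0.1],"turn":0},{"fingers":8.5,"xyz":[0,0,0.1],"turn":0},{"fingers":8.5,"xyz":[0,0,0.5],"turn":0},{"fingers":8.5,"xyz":[0,0,3],"turn":0},{"fingers":8.5,"xyz":[0,0,8],"turn":0},{"fingers":8.5,"xyz":[0,0,14],"turn":0},{"fingers":8.5,"xyz":[0,0,20],"turn":0},{"fingers":8.5,"xyz":[0,0,20],"turn":0},{"fingers":8.5,"xyz":[0,0,20],"turn":0}]'
python3 - <<'E'
from h import *
s=state();print(s["eef_pos"],s["gripper_width"],s["ft_force"])
w,K,p,A,_=cap("wrist");a=cap("scene")[0];b=cap("side")[0];print(proj(K,p,A,[[.497,-.307,.048]]))
cv2.imwrite("pics/p5.png",np.vstack([np.hstack([cv2.resize(a[150:400,150:400],(400,300)),cv2.resize(b[150:400,290:540],(400,300))]),cv2.resize(w,(800,300))[:, :]]))
E
```

```text
time: 25.9
eef_pos: [0.4956, -0.3054, 0.2091]
tcp_rot: [-0.027, 1.0, 0.0, 0.0]
ft_force: [-0.0, 0.6, -0.4]
gripper_width: 0.0849
grasp_force: 0.0
[ 0.49563976 -0.30535049  0.20914242] 0.0849361197245239 [-0.03381483  0.56866814 -0.38606069]
[[322.64541719 185.35636193]]
```

View pics/p5.png

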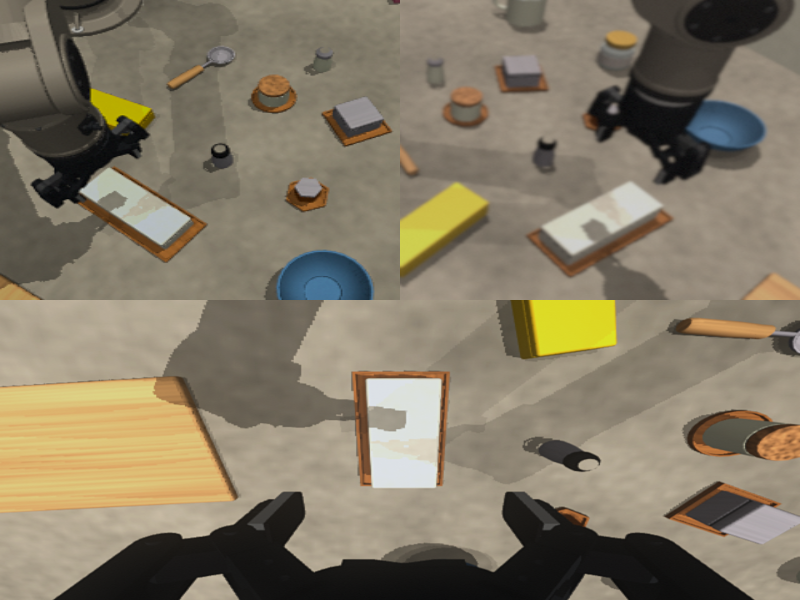

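All four containers stand in their trays and both shakers are upright. In the wrist strip the tin's top corners are (366,378), (442,378), (436,488), (372,488); I check its offset once.

```bash
python3 - <<'E'
from h import *
w,K,p,A,_=cap("wrist")
q=lambda L,z:onplane(K,p,A,np.array([(x*.8,(y-300)*4/3) for x,y in L]),z)[:,:2]
S=q([(366,378),(442,378),(436,488),(372,488)],.048);print(S.mean(0).round(4),np.linalg.norm(np.diff(S,axis=0),axis=1).round(3))
print("rim",q([(352,372),(450,371),(444,487),(360,487)],.008).mean(0).round(4))
E
```

```text
[ 0.4934 -0.3061] [0.062 0.168 0.062]
rim [ 0.4982 -0.3083]
```

```bash
python3 -c "
from h import *
print(workorder.close_job())"
```

```text
the job is handed in; nothing more can be done
None
```

All four containers are standing let go and upright on their own trays, both shakers look undisturbed in the last pictures, and the job was handed in at about 26 s; the hand-in returned no verdict.

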